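# Tighten the loose spice cap, then shelve the jars

### The arm

A 6-joint arm with a two-finger parallel gripper is mounted at the origin on a cart in front of the work surface, level with it; the furniture and walls round the work are solid. World frame = base frame: x ahead of the robot, y to its left, z up, the work surface at z = 0. Lengths are in m, angles in rad, forces in N, time in s.
With the tool pointing down it reaches from about 0.35 to 0.975 m from the base axis. Payload 4.9 kg.
Tool frame: the origin (TCP) lies at the very end of the fingers, on their centre line; the grasp point (between the pads) lies 19 mm behind it; z points along the fingers, y is the line along which they close (so a half turn about z gives the same grasp; the last joint's range is limited). The gripper opens to 85 mm and grips with 20 to 120 N. Pads are 22 mm wide; open, the fingers measure 114 mm over their backs; the gripper's body (76 mm by 85 mm) begins 54 mm behind the grasp point. The pads swing forward as they close: fully open they stand 13 mm farther back than shut.
Start: joints at [1.135, 0.053, 1.613, -0, 1.476, -0.119], TCP at [0.195, 0.594, 0.199] pointing down, gripper open.
Joint ranges: [-3.01, 3.01], [-1.01, 2.22], [0.06, 2.58], [-1.02, 4.17], [0.09, 2.62], [-3.14, 3.14]. Speed limits (rad/s): [2.57, 2.57, 3.14, 3.14, 3.14, 3.14].

### API

Orientations are given as a rotation vector (axis times angle).
In Python, from station import get_obs, get_image, finish_job gives the robot as it stands. The module is installed in compiled form; this text tells all that it offers.
- The arm moves only by the tool carry_out, never from a script. Its argument "rows" is a list of rows, each a list of 7 numbers: the turn, a rotation vector about the tool's x, y, z as a fraction of full scale, then the shift along the tool's x, y, z as a fraction of full scale, then the closure, from -1 (fully open) to 1 (shut). A call has 1 to 5 rows; each row is the pose to reach, as a shift and turn from the pose commanded when the call began, along the tool's axes at that moment, turning the shorter way round; what a row does not reach only later rows make up. Full scale, the value 1, is 300 mm for a shift and pi rad for a turn. A row lasts 1/10 s, in which the tool goes at most 50 mm and 8.59 degrees, less where a joint would pass 70% of its speed; a pose out of reach is approached as far as the arm can. A call with a number of a shift or a turn outside -1 to 1 is refused whole. A call with a gripper value outside its range is refused whole. The fingers move at their own pace and stop on an object; "force" is the grip in N (left out, the last holds). Time passes only in rows, so rows that repeat a pose let the fingers close. It gives the time, the measured TCP pose, the force, the opening and the grip force at its end, in the units of the state.
- get_obs(): the state, without advancing time (a new reading comes with each control period).
- get_image(name): name is "scene" or "top" or "wrist"; returns a dict with "img" (480x640x3 uint8, blue, green, red), "mtx" (3x3 intrinsics, pixels), "D" ([k1, k2, p1, p2, k3] as OpenCV has them; the pictures are not rectified), "R" (3x3) and "t" (3): a world point X has camera coordinates R X + t. Camera axes: x right, y down, z forward; pixel columns grow to the right and rows downward; lengths in m; the calibration is good to about 2 mm. A picture is of the moment at which its call begins. There is no depth.
- finish_job(): hands the job in; it is judged then, once.
The state is a dict: "t": time; "q": joint angles; "dq": joint speeds; "effort": joint torques, N m; "tool_pos": TCP position; "tool_rot": TCP orientation; "contact_force": force on the tool from outside, world axes, zero at the start; "wrist_torque": the same for the moment, N m; "opening": finger opening in m; "grip_force": force on a finger pad.
Only numpy, scipy, OpenCV 4.12 (cv2) and the standard library are available. Lean on these libraries where they do the work, as an engineer would, in place of code of your own. Each camera call takes 0.05 s, during which the arm holds its last target. There are 200 camera calls.

### The job

The two square spice jars standing in the wooden block have just been refilled, and a screw cap has been left loose. Try both caps and screw the loose one clockwise until it is fully tight while the block still keeps its jar from turning; then take both jars out and stand them upright on the front step of the little two-step shelf, setting them down gently. Leave the other jars and the spoon where they are.

Things in the scene. Friction and masses are not known exactly. Their poses are not given: they have to be found in the camera images.
- jar_a_centre (a point): jar A: square glass spice jar, 46 x 46 mm, 110 mm tall with its cap tight, about 240 g, reddish spice, paper label on its front (-x) face. Point: on the jar's axis 55 mm above its underside, z up. Glass body 70 mm tall, a narrowing shoulder above it: fingers holding the cap may reach down to 20 mm above this point. Both jars look alike; either may be in either pocket
- jar_b_centre (a point): jar B: square glass spice jar, 46 x 46 mm, 110 mm tall with its cap tight, about 240 g, reddish spice, paper label on its front (-x) face. Point: on the jar's axis 55 mm above its underside, z up. Glass body 70 mm tall, a narrowing shoulder above it: fingers holding the cap may reach down to 20 mm above this point. Both jars look alike; either may be in either pocket
- jar_a_cap_centre (a point): centre of jar A's round black knurled screw cap: 43 mm diameter, 28 mm tall, point on its axis 14 mm below its flat top (41 mm above the jar's point when tight), z up. A grey thumb tab on its top lies on the cap's -x side; when the cap is tight the tab is on the jar's label side
- jar_b_cap_centre (a point): centre of jar B's round black knurled screw cap: 43 mm diameter, 28 mm tall, point on its axis 14 mm below its flat top (41 mm above the jar's point when tight), z up. A grey thumb tab on its top lies on the cap's -x side; when the cap is tight the tab is on the jar's label side
- jar_a_cap (a joint): turn of jar A's screw cap, rad: 0 = fully tight, at its stop; positive = unscrewed (anticlockwise from above), up to 1.5. A loose cap starts at 0.5 to 1.3, a tight one at 0. Turning takes about 0.1 N m; the cap rises 2 mm per rad unscrewed, never comes off, and stays where it is left
- jar_b_cap (a joint): turn of jar B's screw cap, rad: 0 = fully tight, at its stop; positive = unscrewed (anticlockwise from above), up to 1.5. A loose cap starts at 0.5 to 1.3, a tight one at 0. Turning takes about 0.1 N m; the cap rises 2 mm per rad unscrewed, never comes off, and stays where it is left
- block: light wooden refilling block, fixed to the worktop, 76 x 196 mm (its x, y) and 48 mm tall; origin at the centre of its underside, z up. Two square pockets 49 x 49 mm (a jar turns about 0.07 rad in one before it is held), 30 mm deep, floor 18 mm above the origin, at y = -50 and +50 mm
- spice_shelf: small brown wooden two-step shelf, fixed, 250 mm long along its y axis and 180 mm deep along x, front to -x; origin at the centre of its underside, z up. The rear step's top is 80 mm high and carries two low jars
- front_step (a point): middle of the top face of the lower, front step of the two-step shelf, 30 mm above the worktop; axes as the shelf. Free area: x from -40 to +42 mm (between a steel wire rail that stands 18 mm over the step and the rear step's upright face) and y from -115 to +115 mm; empty at the start
- tier_1 (a point): centre of a low round glass jar, 73 mm in diameter and 70 mm tall, on the rear step (its top about 150 mm above the worktop); leave it
- tier_2 (a point): centre of another low round glass jar, 73 mm in diameter and 75 mm tall, on the rear step; leave it
- store (a point): centre of a round glass store jar, 73 mm in diameter and 90 mm tall, standing on the worktop; leave it
- scoop: steel spoon with a wooden handle, 150 mm long, lying on the worktop, origin near its middle; leave it

How it is judged:
At the end, for the whole second after the job is handed in: Both caps are tight (within 0.08 rad of the stop), and both jars stand upright (within 0.12 rad) and at rest with their foot on the front step of the two-step shelf (centre within 30 mm of the step's middle line and 115 mm of its middle along the length, height right within 6 mm), let go (value of joint each of jar_a_cap, jar_b_cap below 0.08 rad and x of jar_a_centre in the frame of front_step between -0.03 and 0.03 m and y of jar_a_centre in the frame of front_step between -0.115 and 0.115 m and z of jar_a_centre in the frame of front_step between 0.049 and 0.061 m and angle between each of jar_a_centre, jar_b_centre's own z axis and vertical below 0.12 rad and linear speed of each of jar_a, jar_b below 0.02 m/s and x of jar_b_centre in the frame of front_step between -0.03 and 0.03 m and y of jar_b_centre in the frame of front_step between -0.115 and 0.115 m and z of jar_b_centre in the frame of front_step between 0.049 and 0.061 m); the robot touches nothing.
It fails at once if jar A is lifted out of the block (20 mm or more) with its cap still loose by more than 0.12 rad (height (world z) of jar_a_centre above 0.093 m and value of joint jar_a_cap above 0.12 rad).
It fails at once if jar A falls or is driven onto the front step (faster than 0.45 m/s within 35 mm of it, as after a drop of more than 1 cm) (linear speed of jar_a above 0.45 m/s and z of jar_a_centre in the frame of front_step below 0.09 m and x of jar_a_centre in the frame of front_step between -0.045 and 0.045 m and y of jar_a_centre in the frame of front_step between -0.125 and 0.125 m).
It fails at once if jar B is lifted out of the block (20 mm or more) with its cap still loose by more than 0.12 rad (height (world z) of jar_b_centre above 0.093 m and value of joint jar_b_cap above 0.12 rad).
It fails at once if jar B falls or is driven onto the front step (faster than 0.45 m/s within 35 mm of it, as after a drop of more than 1 cm) (linear speed of jar_b above 0.45 m/s and z of jar_b_centre in the frame of front_step below 0.09 m and x of jar_b_centre in the frame of front_step between -0.045 and 0.045 m and y of jar_b_centre in the frame of front_step between -0.125 and 0.125 m).
It fails at once if a bystander is pushed away (one of the three round jars by more than 25 mm, the spoon by more than 40 mm) (distance of any of tier_1, tier_2, store from where it was at the start of the episode above 0.025 m or distance of scoop from where it was at the start of the episode above 0.04 m).
It also fails if it takes over 58 s, if anything falls off the work surface, if the arm or the gripper's body presses on something with over 40 N, if the wrist force passes 120 N, or if a joint passes its speed limit or range.

## Working session

There is one attempt and no reset: what is moved stays moved. The work goes in short steps, Python scripts to look and compute and a tool call to move; the robot and the scene stay as the last step left them, time stands still between calls to the robot, and variables do not carry over. Pictures are saved under pics/ and viewed, at most 10 in all, crops included, and the job is handed in when it is done.

Besides the shell and the picture viewer there is one more tool, called after "Request:" by a JSON object that holds its "name" and its "arguments", one argument or row to a line. carry_out: Moves the arm, as the interface text tells. Shift numbers are shares of 300 mm and turn numbers shares of pi rad, none past 1 either way. Its arguments: {"type":"object","properties":{"rows":{"type":"array"},"force":{"type":"number"}},"required":["rows"]}

```bash
mkdir -p pics
python3 - <<'E'
from station import *
import cv2
o=get_obs();print({k:(v if not hasattr(v,'round') else v) for k,v in o.items()})
for n in("scene","top"):
    d=get_image(n);cv2.imwrite(f"pics/{n}0.png",d["img"]);print(n,d["mtx"],d["D"],d["R"],d["t"])
E
```

```text
{'t': 0.0, 'q': array([ 1.13497619e+00,  5.33324466e-02,  1.61427064e+00,  9.45797457e-06,
        1.47597188e+00, -1.18995351e-01]), 'dq': array([ 1.74147175e-03,  1.32773406e-03, -1.90399605e-04,  1.88933986e-03,
        6.27236265e-05,  7.02255620e-04]), 'effort': array([ 1.40705743e-03, -3.93662953e+01, -3.70184541e+01,  6.01147599e-05,
        6.71793692e-03, -4.65264733e-06]), 'tool_pos': array([0.19442894, 0.59328457, 0.19739215]), 'tool_rot': array([-4.95502487e-01, -3.10171003e+00,  2.99018818e-03]), 'contact_force': array([0.37076837, 1.26293448, 0.48849016]), 'wrist_torque': array([0.01581603, 0.01818346, 0.03039334]), 'grip_force': 0.0, 'opening': 0.08543318530123946}
scene [[449.38046975   0.         321.31280302]
 [  0.         449.38046975 250.58898258]
 [  0.           0.           1.        ]] [-0.04388507  0.          0.          0.          0.        ] [[ 0.84286496 -0.53798488  0.01228519]
 [-0.28612462 -0.46737502 -0.83647672]
 [ 0.45575361  0.70152182 -0.54786474]] [-0.23764544  0.30426427  0.55723737]
top [[533.10972412   0.         316.96080935]
 [  0.         533.10972412 230.04520232]
 [  0.           0.           1.        ]] [0.04274353 0.         0.         0.         0.        ] [[ 0.01223286 -0.99991594 -0.0042977 ]
 [-0.98669784 -0.01137415 -0.16216656]
 [ 0.16210405  0.0062243  -0.98675404]] [0.20231506 0.42459654 0.94580323]
```

View pics/scene0.png

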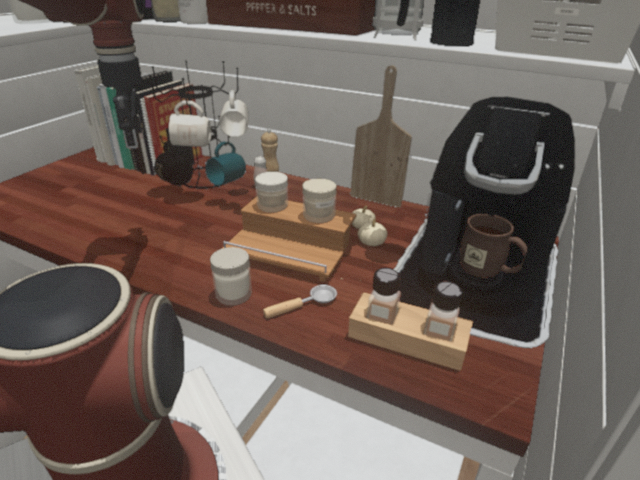

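View pics/top0.png

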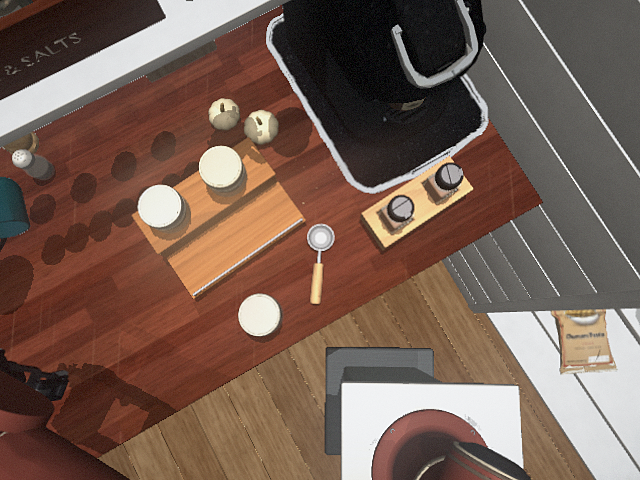

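The scene view shows the block at about (410,330) with caps at (386,281) and (447,296), and the shelf at (290,235). In the top view the caps are at (401,209) and (449,178). The front step is around (240,240), the store jar at (260,315) and the spoon at (318,260).

```bash
cat > h.py <<'E'
import numpy as np,cv2
from station import *
from scipy.spatial.transform import Rotation as Ro
def ray(d,p):
    u=cv2.undistortPoints(np.array([[p]],float),d["mtx"],d["D"])[0,0]
    R=np.array(d["R"]);return -R.T@np.array(d["t"]),R.T@np.array([u[0],u[1],1])
def plane(d,p,z):
    c,r=ray(d,p);return c+r*(z-c[2])/r[2]
def tri(d1,p1,d2,p2):
    c1,r1=ray(d1,p1);c2,r2=ray(d2,p2);r1/=np.linalg.norm(r1);r2/=np.linalg.norm(r2)
    s=np.linalg.lstsq(np.stack([r1,-r2],1),c2-c1,rcond=None)[0]
    a=c1+s[0]*r1;b=c2+s[1]*r2;return (a+b)/2,np.linalg.norm(a-b)
def proj(d,X):
    return cv2.projectPoints(np.array([X],float),cv2.Rodrigues(np.array(d["R"]))[0],np.array(d["t"]),d["mtx"],d["D"])[0][0,0]
E
python3 - <<'E'
import cv2,numpy as np
T=cv2.imread("pics/top0.png");S=cv2.imread("pics/scene0.png")
def c(I,x,y,w,h):return cv2.resize(I[y:y+h,x:x+w],(400,300),interpolation=cv2.INTER_CUBIC)
cv2.imwrite("pics/mos.png",np.vstack([np.hstack([c(T,350,145,133,100),c(S,345,265,133,100)]),np.hstack([c(T,120,150,200,150),c(S,210,165,160,120)])]))
E
```

```text
(no output)
```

View pics/mos.png

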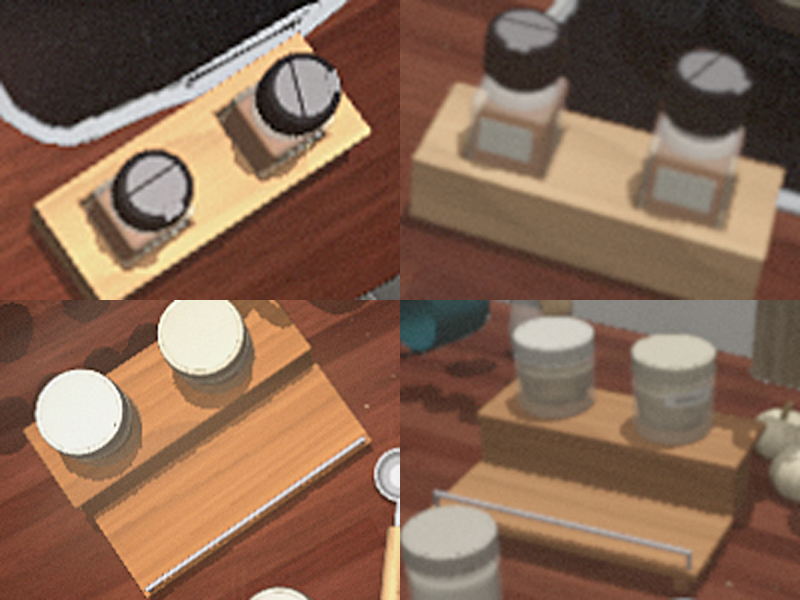

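The mosaic shows the right jar's tab turned well anticlockwise of the label side, so it looks loose. The left jar's tab is on the label side, so it looks tight.

Run:
```python
from h import *
T=get_image("top");S=get_image("scene")
k=133/400
a=lambda x,y:(350+x*k,145+y*k); b=lambda x,y:(345+x*k,265+y*k)
c=lambda x,y:(120+x/2,150+y/2); e=lambda x,y:(210+x*.4,165+y*.4)
P=[("bBL",a(33,203),b(55,85),.048),("bFL",a(95,297),b(13,157),.048),("bBR",a(303,37),b(383,170),.048),("bFR",a(371,130),b(360,262),.048),
("capL",a(155,189),b(125,30),.128),("capR",a(300,92),b(313,72),.13),
("railL",c(150,289),e(35,193),.048),("railR",c(366,140),e(290,252),.048),("stepBR",c(318,66),e(335,215),.03),("stepBL",c(95,212),e(55,163),.03),("stepFR",c(371,140),e(290,270),.03)
,("tier2top",c(202,36),e(273,50),.155),("tier1top",c(80,112),e(152,35),.150)]
np.set_printoptions(precision=4,suppress=True)
for n,p,q,z in P:
    print(n,*tri(T,p,S,q),"top-plane",plane(T,p,z),"sc-plane",plane(S,q,z))
# cap blobs + tab angle via plane
print(get_obs()["t"])
```

```text
bBL [0.4544 0.127  0.0431] 3.0496484626784792e-05 top-plane [0.4534 0.1274 0.048 ] sc-plane [0.4504 0.1222 0.048 ]
bFL [0.3969 0.0896 0.0398] 0.0011689736673941079 top-plane [0.3963 0.0903 0.048 ] sc-plane [0.3907 0.0825 0.048 ]
bBR [ 0.5594 -0.0386  0.0498] 0.0020151821805392683 top-plane [ 0.5591 -0.0384  0.048 ] sc-plane [ 0.5624 -0.0377  0.048 ]
bFR [ 0.5012 -0.0785  0.0443] 0.0013777943593639974 top-plane [ 0.5009 -0.0779  0.048 ] sc-plane [ 0.4971 -0.0804  0.048 ]
capL [0.4475 0.065  0.1262] 0.0022045718623711218 top-plane [0.4461 0.0658 0.128 ] sc-plane [0.447  0.0629 0.128 ]
capR [ 0.5046 -0.0174  0.1281] 0.0050905349586054935 top-plane [ 0.5019 -0.0153  0.13  ] sc-plane [ 0.5053 -0.0198  0.13  ]
railL [0.3019 0.4229 0.0457] 0.0007635817190082349 top-plane [0.3015 0.4225 0.048 ] sc-plane [0.3011 0.4193 0.048 ]
railR [0.4394 0.2324 0.0471] 0.0021769626311214166 top-plane [0.4383 0.2329 0.048 ] sc-plane [0.4398 0.2311 0.048 ]
stepBR [0.514  0.2783 0.0308] 0.005610956701303254 top-plane [0.5116 0.2797 0.03  ] sc-plane [0.5176 0.2786 0.03  ]
stepBL [0.3597 0.4853 0.0281] 0.025894405893048044 top-plane [0.3717 0.4804 0.03  ] sc-plane [0.3463 0.4864 0.03  ]
stepFR [0.4404 0.2293 0.0314] 0.0022587146497164527 top-plane [0.4416 0.2289 0.03  ] sc-plane [0.4403 0.2313 0.03  ]
tier2top [0.5055 0.3649 0.1542] 0.003018187165963728 top-plane [0.5039 0.3654 0.155 ] sc-plane [0.5061 0.3631 0.155 ]
tier1top [0.4415 0.4643 0.145 ] 0.0008158478187355521 top-plane [0.44   0.4629 0.15  ] sc-plane [0.4369 0.454  0.15  ]
0.2
```

```bash
cat >> h.py <<'E'
def rel(x,y,z,yaw_deg,start=None):
    """fractions (turn3, shift3) from the present pose to tool-down target with tool y at yaw_deg; start=(x,y,z,yaw) to presume"""
    def Rm(a):
        c,s=np.cos(np.radians(a)),np.sin(np.radians(a));return np.array([[-s,c,0],[c,s,0],[0,0,-1]])
    if start is None:
        o=get_obs();p=np.array(o["tool_pos"]);R=Ro.from_rotvec(o["tool_rot"]).as_matrix()
        Q=R[:,1];print("yaw now",np.degrees(np.arctan2(Q[1],Q[0])),"pos",p,"q1,q6",o["q"][0],o["q"][5],"t",o["t"])
    else: p=np.array(start[:3]);R=Rm(start[3])
    w=Ro.from_matrix(R.T@Rm(yaw_deg).copy()).as_rotvec()/np.pi
    d=R.T@(np.array([x,y,z])-p)/.3
    print(np.round(w,4),np.round(d,4),"mm",np.round(d*300,1));return w,d
E
python3 - <<'E'
from h import *
np.set_printoptions(precision=4,suppress=True)
y0=71.8
rel(.35,.29,.24,71.8)
rel(.504,-.017,.24,16,(.35,.29,.24,71.8))
E
```

```text
yaw now 71.84788768736921 pos [0.1945 0.5935 0.1978] q1,q6 1.1349683911372457 -0.11901315455910157 t 0.2
[-0.0004 -0.      0.0003] [-0.8076 -0.8    -0.1397] mm [-242.3 -240.   -41.9]
[0.   0.   0.31] [-0.8073 -0.8118  0.    ] mm [-242.2 -243.5    0. ]
```

Request:
{"name": "carry_out", "arguments": {
  "rows": [
    [0,0,0,-0.54,-0.54,-0.14,-1],
    [0,0,0,-0.54,-0.54,-0.14,-1],
    [0,0,0,-0.54,-0.54,-0.14,-1],
    [0,0,0,-0.54,-0.54,-0.14,-1],
    [0,0,0,-0.54,-0.54,-0.14,-1]
  ],
  "force": 30
}}

```text
t: 0.7
tool_pos: [0.2991, 0.3872, 0.2412]
tool_rot: [0.497, 3.101, 0.0]
contact_force: [-0.3, 0.4, 0.7]
opening: 0.0854
grip_force: 0.0
```

Request:
{"name": "carry_out", "arguments": {
  "rows": [
    [0,0,0,-0.54,-0.54,0,-1],
    [0,0,0,-0.54,-0.54,0,-1],
    [0,0,0,-0.54,-0.54,0,-1],
    [0,0,0,-0.54,-0.54,0,-1],
    [0,0,0,-0.54,-0.54,0,-1]
  ]
}}

```text
t: 1.2
tool_pos: [0.4025, 0.1823, 0.2406]
tool_rot: [0.5, 3.101, -0.001]
contact_force: [-0.2, 0.8, -0.1]
opening: 0.0858
grip_force: 0.0
```

Request:
{"name": "carry_out", "arguments": {
  "rows": [
    [0,0,0.31,-0.54,-0.54,0,-1],
    [0,0,0.31,-0.54,-0.54,0,-1],
    [0,0,0.31,-0.54,-0.54,0,-1],
    [0,0,0.31,-0.54,-0.54,0,-1],
    [0,0,0.31,-0.54,-0.54,0,-1]
  ]
}}

```text
t: 1.7
tool_pos: [0.5058, -0.0225, 0.2403]
tool_rot: [1.61, 2.698, -0.001]
contact_force: [0.1, 1.1, -0.2]
opening: 0.0858
grip_force: 0.0
```

Run:
```python
from h import *
np.set_printoptions(precision=4,suppress=True)
rel(.504,-.017,.24,16)
W=get_image("wrist");cv2.imwrite("pics/w1.png",W["img"])
for X in [(.504,-.017,.13),(.45,.067,.128)]:print(proj(W,X))
```

```text
yaw now 28.35693630893105 pos [ 0.5058 -0.0225  0.2403] q1,q6 -0.19113188267838674 -0.6860518493855329 t 1.7
[-0.0001  0.0002  0.0686] [0.019  0.0033 0.0011] mm [5.7 1.  0.3]
[321.4378 217.9927]
[311.3549  91.6627]
```

View pics/w1.png

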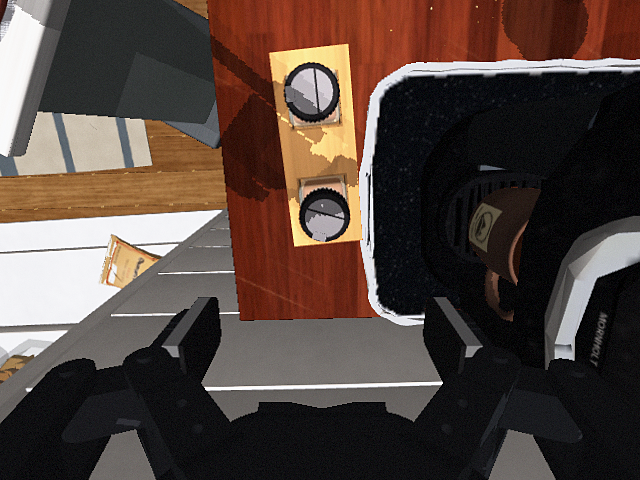

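The wrist view has the right cap at (325,215) with its tab at (320,238), about 1.2 rad loose. The left cap is at (312,92) with its tab on the label side. Both are within 4 px of the prediction.

Run:
```python
from h import *
np.set_printoptions(precision=4,suppress=True)
W=get_image("wrist");T=get_image("top");k=133/400
# cap top-disc centres from the grey disc in both pictures
def disc(d,g,r):
    I=d["img"];x,y=map(int,g);m=cv2.inRange(I,(110,105,105),(215,215,215))
    M=np.zeros_like(m);cv2.circle(M,(x,y),r,255,-1);m&=M
    c=max(cv2.findContours(cv2.morphologyEx(m,cv2.MORPH_CLOSE,np.ones((5,5))),0,2)[0],key=cv2.contourArea)
    (cx,cy),R=cv2.minEnclosingCircle(c);return (cx,cy),R
for n,gw,gt in(("R",(325,214),(449.5,176)),("L",(312,91),(401.5,208))):
    pw,rw=disc(W,gw,24);pt,rt=disc(T,gt,13);print(n,pw,rw,pt,rt,tri(W,pw,T,pt),plane(W,pw,.129),plane(T,pt,.129))
```

```text
R (326.27679443359375, 220.87417602539062) 19.393775939941406 (451.19232177734375, 175.88461303710938) 11.664155006408691 (array([ 0.5174, -0.0325,  0.0712]), np.float64(0.0001177295887028408)) [ 0.51   -0.0202  0.129 ] [ 0.5017 -0.0179  0.129 ]
L (309.7445983886719, 87.35379028320312) 22.877742767333984 (402.68182373046875, 207.68182373046875) 11.763777732849121 (array([0.4478, 0.0653, 0.1273]), np.float64(0.003936061884939452)) [0.4492 0.0667 0.129 ] [0.4462 0.0641 0.129 ]
```

Run:
```python
from h import *
np.set_printoptions(precision=4,suppress=True)
W=get_image("wrist")
def pt(p,z):return plane(W,p,z)
print(pt((325,213),.131),pt((325,216),.115),pt((312,92),.128))
# whole dark cap blob
I=W["img"];m=cv2.inRange(I,(0,0,0),(60,60,60))
for x,y in((325,214),(312,92)):
    M=np.zeros_like(m);cv2.circle(M,(x,y),31,255,-1);n=cv2.morphologyEx(m&M,cv2.MORPH_OPEN,np.ones((3,3)))
    c=np.vstack([q for q in cv2.findContours(n,0,2)[0] if cv2.contourArea(q)>60]);print(cv2.fitEllipse(cv2.convexHull(c)))
t1=pt((320,238),.131)-pt((325,213),.131);t2=pt((289,92),.128)-pt((312,92),.128)
print([np.degrees(np.arctan2(t[1],t[0])) for t in(t1,t2)],"label dir",32.5-180)
for p,q in(((271,52),(294,246)),((346,44),(359,240))):
    e=pt(p,.048)-pt(q,.048);print(np.degrees(np.arctan2(e[1],e[0]))-90)
rel(.504,-.017,.17,16)
```

```text
[ 0.5036 -0.0097  0.131 ] [ 0.5068 -0.0151  0.115 ] [0.4492 0.0685 0.128 ]
((323.90753173828125, 216.9100799560547), (50.475303649902344, 52.45280075073242), 1.6631593704223633)
((312.0746765136719, 94.1236343383789), (54.85275650024414, 58.37652587890625), 174.2064971923828)
[np.float64(-72.23988369508042), np.float64(-151.40633550919537)] label dir -147.5
33.91410735186065
33.953156613548146
yaw now 28.879519979797855 pos [ 0.5049 -0.0196  0.2402] q1,q6 -0.18641822370210445 -0.6904616656314583 t 1.9
[-0.0002 -0.0003  0.0716] [0.0088 0.0017 0.234 ] mm [ 2.6  0.5 70.2]
```

Request:
{"name": "carry_out", "arguments": {
  "rows": [
    [0,0,0.05,0.012,0.003,0.0,-1],
    [0,0,0.05,0.012,0.003,0.1,-1],
    [0,0,0.05,0.012,0.003,0.25,-1],
    [0,0,0.05,0.012,0.003,0.38,-1],
    [0,0,0.05,0.012,0.003,0.48,-1]
  ]
}}

```text
t: 2.4
tool_pos: [0.5024, -0.0139, 0.094]
tool_rot: [-1.799, -2.573, 0.001]
contact_force: [0.9, 1.5, 0.2]
opening: 0.0855
grip_force: 0.0
```

Request:
{"name": "carry_out", "arguments": {
  "rows": [
    [0,0,0,0,0,0,0.2],
    [0,0,0,0,0,0,0.6],
    [0,0,0,0,0,0,1],
    [0,0,0,0,0,0,1],
    [0,0,0,0,0,0,1]
  ],
  "force": 30
}}

```text
t: 2.9
tool_pos: [0.5054, -0.0159, 0.0986]
tool_rot: [1.803, 2.569, 0.002]
contact_force: [0.1, -0.4, 0.4]
opening: 0.0123
grip_force: 0.0
```

Run:
```python
from h import *
np.set_printoptions(precision=4,suppress=True)
rel(.504,-.016,.096,20)
o=get_obs();print(o["contact_force"],o["wrist_torque"],o["opening"],o["grip_force"])
```

```text
yaw now 19.889882824049295 pos [ 0.5054 -0.0159  0.0986] q1,q6 -0.17871207136860368 -0.5258541482381803 t 2.9
[ 0.0009  0.0005 -0.0006] [ 0.0013 -0.0046  0.0085] mm [ 0.4 -1.4  2.6]
[ 0.1258 -0.405   0.4153] [ 0.0385 -0.0559 -0.0666] 0.012334890564281421 0.0
```

Run:
```python
from h import *
W=get_image("wrist");cv2.imwrite("pics/w2.png",W["img"])
for X in [(.504,-.016,.131)]:print(proj(W,X), proj(W,get_obs()["tool_pos"]),get_obs()["opening"])
```

```text
[316.82267015 302.80149757] [319.32996728 275.10252143] 0.004823651707917754
```

View pics/w2.png

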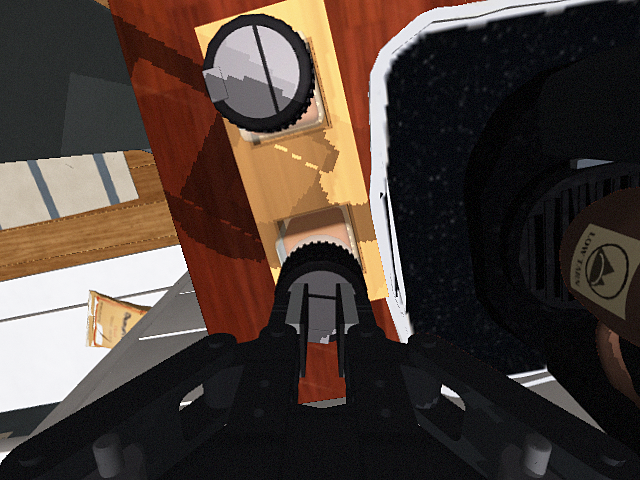

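The wrist view shows the fingers nearly shut over the right cap's disc at about (320,300), with no grip. I need a side view.

Run:
```python
from h import *
S=get_image("scene");T=get_image("top")
def c(I,x,y,w,h):return cv2.resize(I[y:y+h,x:x+w],(400,400),interpolation=cv2.INTER_CUBIC)
cv2.imwrite("pics/m2.png",np.hstack([c(S["img"],345,210,150,150),c(T["img"],370,120,120,120)]))
o=get_obs();X=o["tool_pos"];print(X,o["opening"],o["grip_force"])
p=proj(S,X);q=proj(T,X);print(p,(p-[345,210])*400/150,q,(q-[370,120])*400/120)
```

```text
[ 0.50470022 -0.01592887  0.09754332] 9.290681136727962e-05 1.4147609286010265
[443.6615634  303.68027781] [263.0975024  249.81407415] [445.55671573 178.93508105] [251.85571909 196.45027017]
```

View pics/m2.png

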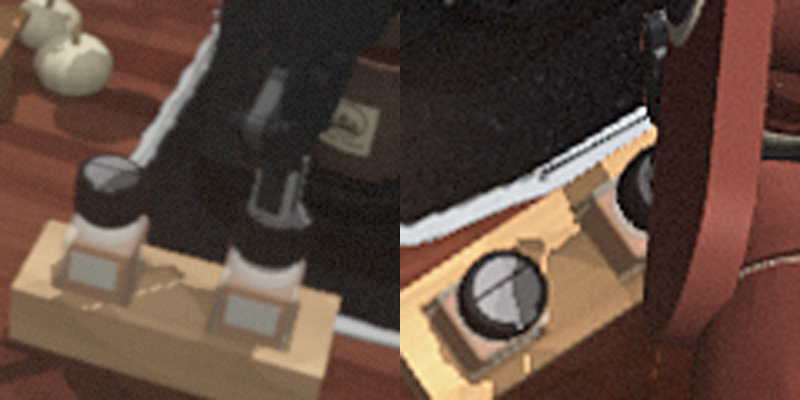

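The scene crop shows the finger ends at or just into the cap's top face near (275,215). The projected TCP at (263,250) is hidden below it. There is no force, so I'll lift a little and compare the visible tip with the reported TCP.

Request:
{"name": "carry_out", "arguments": {
  "rows": [
    [0,0,0,0,0,-0.02,1],
    [0,0,0,0,0,-0.05,1]
  ]
}}

```text
t: 3.25
tool_pos: [0.5037, -0.0157, 0.1116]
tool_rot: [-1.804, -2.57, 0.001]
contact_force: [-0.1, -0.0, 0.3]
opening: 0.0003
grip_force: 0.0
```

Request:
{"name": "carry_out", "arguments": {
  "rows": [
    [0,0,0,0,0,-0.05,1],
    [0,0,0,0,0,-0.1,1],
    [0,0,0,0,0,-0.15,1],
    [0,0,0,0,0,-0.15,1]
  ]
}}

```text
t: 3.65
tool_pos: [0.5063, -0.0161, 0.1606]
tool_rot: [1.801, 2.567, 0.004]
contact_force: [-0.5, -0.4, 0.5]
opening: 0.0001
grip_force: 0.0
```

Run:
```python
from h import *
S=get_image("scene");W=get_image("wrist")
def c(I,x,y,w,h):return cv2.resize(I[y:y+h,x:x+w],(400,400),interpolation=cv2.INTER_CUBIC)
cv2.imwrite("pics/m3.png",np.hstack([c(S["img"],345,210,150,150),c(W["img"],220,150,200,200)]))
o=get_obs();X=o["tool_pos"];print(X,o["opening"],o["grip_force"])
p=proj(S,X);q=proj(W,X);print((p-[345,210])*400/150,(q-[220,150])*2, (proj(S,X+[0,0,.033])-[345,210])*400/150)
```

```text
[ 0.50456898 -0.01582534  0.15742008] -0.0001077517809264115 0.0
[279.64649479 169.86970552] [197.07600527 247.81480515] [289.55697154 122.46955573]
```

View pics/m3.png

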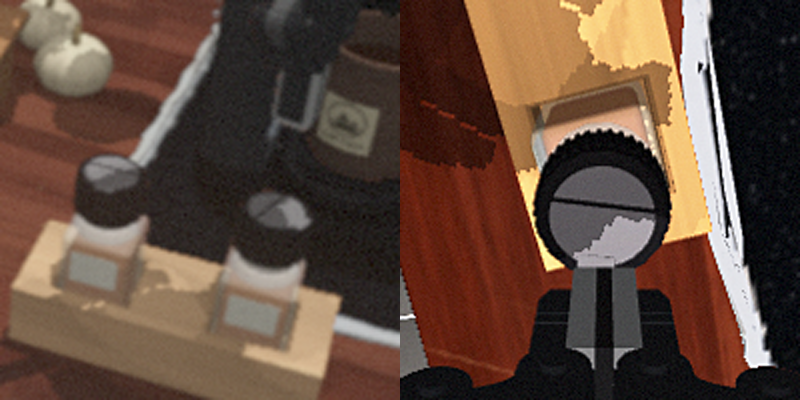

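The scene crop shows the real fingertips at about (288,126), roughly 31–33 mm above the reported TCP at (280,170). So the reported TCP is offset and the fingers shut above the cap. I'll add about 32 mm of depth, using two views of the tips to measure the offset.

Run:
```python
from h import *
np.set_printoptions(precision=4,suppress=True)
S=get_image("scene");W=get_image("wrist");o=get_obs();X=np.array(o["tool_pos"]);R=Ro.from_rotvec(o["tool_rot"]).as_matrix()
# front (+x) lower edge of shut tips: wrist crop (195,266), scene crop (288,127)
p=(220+195/2,150+266/2);q=(345+288*.375,210+127*.375)
P,e=tri(W,p,S,q);print(P,e,"in tool frame",R.T@(P-X))
for d in(.02,.025,.03,.035):
  Y=X+[0,0,d]; print(d,(proj(W,Y+R[:,0]*.011)-[220,150])*2,(proj(S,Y)-[345,210])*400/150)
# joint-based consistency
print(o["q"])
```

```text
[ 0.5035 -0.0115  0.1841] 0.00813898251741009 in tool frame [ 0.0039  0.0013 -0.0282]
0.02 [198.0091 239.7528] [283.7607 143.9927]
0.025 [197.8654 247.749 ] [285.2672 136.758 ]
0.03 [197.713  256.2274] [286.7847 129.4647]
0.035 [197.5512 265.2328] [288.3132 122.1121]
[-0.1789 -0.2118  1.9343 -0.      1.4204 -0.5258]
```

Request:
{"name": "carry_out", "arguments": {
  "rows": [
    [0,0,0,0,0,0,-1],
    [0,0,0,0,0,0,-1],
    [0,0,0,0,0,0,-1],
    [0,0,0,0,0,0,-1],
    [0,0,0,0,0,0,-1]
  ]
}}

```text
t: 4.35
tool_pos: [0.5041, -0.0158, 0.1565]
tool_rot: [-1.805, -2.571, 0.0]
contact_force: [0.4, 0.8, -0.0]
opening: 0.0725
grip_force: 0.0
```

Request:
{"name": "carry_out", "arguments": {
  "rows": [
    [0,0,0,0,0,0,-1],
    [0,0,0,0,0,0.08,-1],
    [0,0,0,0,0,0.15,-1],
    [0,0,0,0,0,0.2,-1],
    [0,0,0,0,0,0.2,-1]
  ]
}}

```text
t: 4.85
tool_pos: [0.5022, -0.0154, 0.0939]
tool_rot: [-1.802, -2.568, 0.003]
contact_force: [0.8, -0.0, 0.2]
opening: 0.0857
grip_force: 0.0
```

Request:
{"name": "carry_out", "arguments": {
  "rows": [
    [0,0,0,0,0,0.03,-1],
    [0,0,0,0,0,0.06,-1],
    [0,0,0,0,0,0.09,-1],
    [0,0,0,0,0,0.09,-1]
  ]
}}

```text
t: 5.25
tool_pos: [0.5031, -0.0156, 0.0681]
tool_rot: [-1.803, -2.57, 0.002]
contact_force: [-0.1, 0.3, -0.2]
opening: 0.0855
grip_force: 0.0
```

Request:
{"name": "carry_out", "arguments": {
  "rows": [
    [0,0,0,0,0,0,1],
    [0,0,0,0,0,0,1],
    [0,0,0,0,0,0,1],
    [0,0,0,0,0,0,1],
    [0,0,0,0,0,0,1]
  ],
  "force": 30
}}

```text
t: 5.75
tool_pos: [0.5047, -0.0158, 0.0703]
tool_rot: [1.804, 2.571, 0.001]
contact_force: [-0.5, 0.6, 2.8]
opening: 0.0423
grip_force: 32.5
```

Run:
```python
from h import *
np.set_printoptions(precision=4,suppress=True)
rel(.504,-.016,.064,20)
o=get_obs();print(o["contact_force"],o["wrist_torque"],o["opening"],o["grip_force"])
```

```text
yaw now 19.87547123163745 pos [ 0.5047 -0.0158  0.0703] q1,q6 -0.1788019942949178 -0.5257474511037727 t 5.75
[ 0.0004  0.0002 -0.0007] [ 0.0001 -0.0026  0.021 ] mm [ 0.  -0.8  6.3]
[-0.5249  0.5753  2.8437] [ 0.0553 -0.0632 -0.0213] 0.04233826663697311 32.461997866630554
```

Request:
{"name": "carry_out", "arguments": {
  "rows": [
    [0,0,0.045,0,0,0.001,1],
    [0,0,0.09,0,0,0.002,1],
    [0,0,0.135,0,0,0.003,1],
    [0,0,0.18,0,0,0.004,1],
    [0,0,0.22,0,0,0.005,1]
  ]
}}

```text
t: 6.25
tool_pos: [0.5055, -0.016, 0.0691]
tool_rot: [2.572, 1.8, 0.004]
contact_force: [2.6, -0.3, 2.4]
opening: 0.042
grip_force: 32.6
```

Run:
```python
from h import *
np.set_printoptions(precision=4,suppress=True)
rel(.504,-.016,.064,20)
o=get_obs();print(o["contact_force"],o["wrist_torque"],o["effort"],o["opening"],o["grip_force"])
```

```text
yaw now -20.016721437682893 pos [ 0.5055 -0.016   0.0691] q1,q6 -0.1788426560504335 0.17050453214366562 t 6.25
[ 0.0011  0.0002 -0.2223] [-0.0018 -0.0048  0.0171] mm [-0.6 -1.5  5.1]
[ 2.5801 -0.2645  2.4006] [-0.0828 -0.4127  0.0396] [ -0.0951 -27.6208 -31.8444  -0.0424   0.5893  -0.866 ] 0.04204932834103196 32.597753405570984
```

Request:
{"name": "carry_out", "arguments": {
  "rows": [
    [0,0,0.04,0,0,0.001,1],
    [0,0,0.08,0,0,0.002,1],
    [0,0,0.11,0,0,0.003,1],
    [0,0,0.14,0,0,0.004,1],
    [0,0,0.17,0,0,0.004,1]
  ]
}}

```text
t: 6.75
tool_pos: [0.5059, -0.0163, 0.0682]
tool_rot: [2.955, 1.06, 0.006]
contact_force: [2.8, -0.3, 1.7]
opening: 0.0422
grip_force: 32.5
```

Run:
```python
from h import *
np.set_printoptions(precision=4,suppress=True)
rel(.504,-.016,.064,20)
o=get_obs();print(o["contact_force"],o["wrist_torque"],o["effort"],o["opening"],o["grip_force"])
```

```text
yaw now -50.52699343887333 pos [ 0.5059 -0.0163  0.0682] q1,q6 -0.17899867777450762 0.703022926354389 t 6.75
[ 0.0015  0.     -0.3918] [-0.0044 -0.0049  0.014 ] mm [-1.3 -1.5  4.2]
[ 2.7975 -0.2963  1.6643] [-0.1365 -0.4945  0.1038] [  0.3335 -27.7061 -31.6789   0.1726   0.766   -0.6667] 0.04222302187348339 32.541375160217285
```

Request:
{"name": "carry_out", "arguments": {
  "rows": [
    [0,0,0.02,0,0,0,1],
    [0,0,0.04,0,0,0,1],
    [0,0,0.05,0,0,0,1],
    [0,0,0.05,0,0,0,1]
  ]
}}

```text
t: 7.15
tool_pos: [0.5063, -0.0163, 0.0682]
tool_rot: [3.025, 0.835, 0.007]
contact_force: [4.8, -1.0, 1.7]
opening: 0.0422
grip_force: 32.5
```

Run:
```python
from h import *
np.set_printoptions(precision=4,suppress=True)
rel(.504,-.016,.064,20)
o=get_obs();print(o["contact_force"],o["wrist_torque"],o["effort"],o["opening"],o["grip_force"])
```

```text
yaw now -59.13808062486346 pos [ 0.5063 -0.0163  0.0682] q1,q6 -0.1785776855985442 0.853882140416574 t 7.15
[ 0.0019  0.     -0.4397] [-0.0061 -0.0048  0.0139] mm [-1.8 -1.4  4.2]
[ 4.7811 -1.0385  1.73  ] [-0.1794 -0.952   1.1597] [ -0.7712 -27.8314 -30.6385   0.3717   1.5149   1.2753] 0.04219128915375526 32.46378242969513
```

The stop is reached: torque jumped to 1.16 N m after about 79° of turn. Next I unwind slightly and lift.

Request:
{"name": "carry_out", "arguments": {
  "rows": [
    [0,0,-0.005,0,0,0,1],
    [0,0,-0.01,0,0,0,1]
  ],
  "force": 45
}}

```text
t: 7.35
tool_pos: [0.5063, -0.0162, 0.0682]
tool_rot: [3.012, 0.882, 0.007]
contact_force: [5.2, -0.4, 1.6]
opening: 0.0417
grip_force: 47.3
```

Run:
```python
from h import *
np.set_printoptions(precision=4,suppress=True)
o=get_obs();print(o["tool_pos"],o["contact_force"],o["wrist_torque"],o["opening"],o["grip_force"])
```

```text
[ 0.5063 -0.0162  0.0682] [ 5.1929 -0.3901  1.5678] [-0.1677 -0.8624  0.6165] 0.04168001180390705 47.26744294166565
```

Request:
{"name": "carry_out", "arguments": {
  "rows": [
    [0,0,-0.006,0,0,-0.01,1],
    [0,0,-0.006,0,0,-0.03,1],
    [0,0,-0.006,0,0,-0.055,1],
    [0,0,-0.006,0,0,-0.08,1],
    [0,0,-0.006,0,0,-0.11,1]
  ]
}}

```text
t: 7.85
tool_pos: [0.5032, -0.016, 0.0981]
tool_rot: [-3.008, -0.907, 0.003]
contact_force: [3.9, -2.0, -5.2]
opening: 0.0413
grip_force: 49.0
```

Request:
{"name": "carry_out", "arguments": {
  "rows": [
    [0,0,0,0,0,-0.1,1],
    [0,0,0,0,0,-0.2,1],
    [0,0,0,0,0,-0.3,1],
    [0,0,0,0,0,-0.36,1],
    [0,0,0,0,0,-0.36,1]
  ]
}}

```text
t: 8.35
tool_pos: [0.5054, -0.0158, 0.2115]
tool_rot: [3.006, 0.906, 0.007]
contact_force: [0.7, -1.0, -2.6]
opening: 0.0415
grip_force: 49.1
```

Run:
```python
from h import *
np.set_printoptions(precision=4,suppress=True)
rel(.4365,.3115,.209,-54.1)
o=get_obs();print(o["contact_force"],o["wrist_torque"],o["opening"],o["grip_force"])
S=get_image("scene");W=get_image("wrist")
cv2.imwrite("pics/m4.png",np.hstack([cv2.resize(S["img"],(400,300)),cv2.resize(W["img"],(400,300))]))
```

```text
yaw now -56.45013628563132 pos [ 0.5054 -0.0158  0.2115] q1,q6 -0.17881621722923616 0.8063992086410467 t 8.35
[ 0.001  -0.0012 -0.0131] [ 0.4116 -1.0363  0.0066] mm [ 123.5 -310.9    2. ]
[ 0.7102 -1.0089 -2.5772] [-0.0468 -0.1316 -0.0157] 0.04152339525469189 49.120742082595825
```

View pics/m4.png

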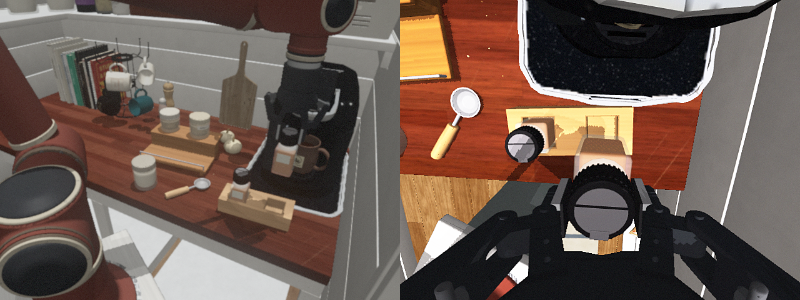

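The left half shows the jar lifted clear of the block and upright at about (288,150). The right half shows its tab at the bottom, on the label side, so the cap is tight.

Request:
{"name": "carry_out", "arguments": {
  "rows": [
    [0,0,0,0.05,-0.12,0,1],
    [0,0,0,0.1,-0.26,0,1],
    [0,0,0,0.15,-0.39,0,1],
    [0,0,0,0.2,-0.52,0,1],
    [0,0,0,0.2,-0.52,0,1]
  ]
}}

```text
t: 8.95
tool_pos: [0.465, 0.1511, 0.2052]
tool_rot: [-3.002, -0.915, 0.008]
contact_force: [0.3, -0.2, -2.7]
opening: 0.0412
grip_force: 49.1
```

Request:
{"name": "carry_out", "arguments": {
  "rows": [
    [0,0,-0.013,0.06,-0.13,0,1],
    [0,0,-0.013,0.11,-0.26,0,1],
    [0,0,-0.013,0.16,-0.39,0,1],
    [0,0,-0.013,0.21,-0.515,0,1],
    [0,0,-0.013,0.21,-0.515,0,1]
  ]
}}

```text
t: 9.45
tool_pos: [0.4327, 0.3136, 0.2054]
tool_rot: [-2.986, -0.975, 0.007]
contact_force: [-1.8, 0.4, -2.8]
opening: 0.0418
grip_force: 49.1
```

Run:
```python
from h import *
np.set_printoptions(precision=4,suppress=True)
rel(.4365,.3115,.09,-54.1)
T=get_image("top");W=get_image("wrist");S=get_image("scene")
def c(I,x,y,w,h):return cv2.resize(I[y:y+h,x:x+w],(400,300),interpolation=cv2.INTER_CUBIC)
cv2.imwrite("pics/m5.png",np.vstack([np.hstack([c(T["img"],120,150,200,150),c(S["img"],190,110,200,150)]),np.hstack([c(W["img"],0,0,640,480)]*2)]))
for X in[(.4365,.3115,.03),(.4055,.3535,.03)]:print((proj(T,X)-[120,150])*2,(proj(S,X)-[190,110])*2,proj(W,X)*400/640)
```

```text
yaw now -53.83131250364253 pos [0.4327 0.3136 0.2054] q1,q6 0.4869003929619964 1.4263075334065785 t 9.45
[-0.0007  0.0013  0.0015] [0.0075 0.0141 0.3847] mm [  2.3   4.2 115.4]
[281.792  144.4436] [227.9736 289.3271] [202.833  128.8162]
[235.2417 177.0129] [183.565  279.2671] [171.0192 129.0529]
```

View pics/m5.png

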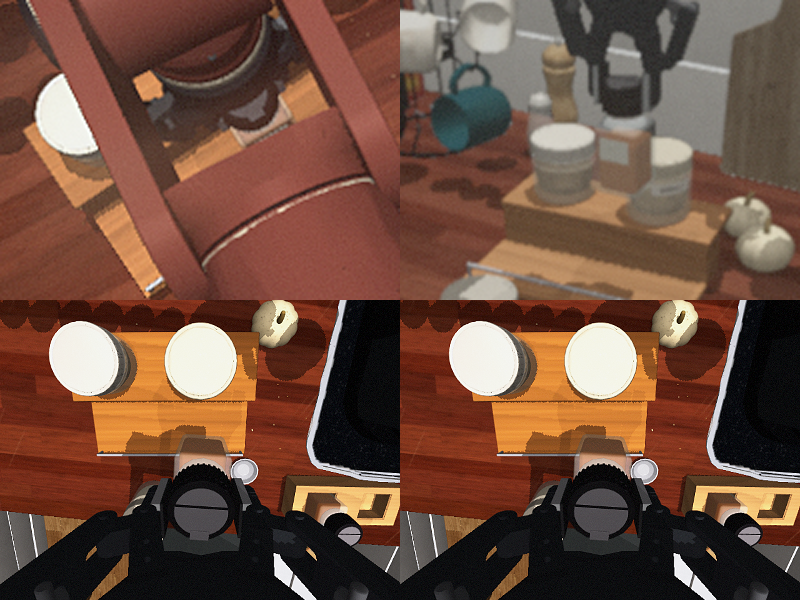

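In the wrist view the step spans columns 95–246 and rows 102–155 (local). The target projects to (203,129), which is on the step's middle line with room to spare. Descending.

Request:
{"name": "carry_out", "arguments": {
  "rows": [
    [0,0,0,0.0075,0.014,0.03,1],
    [0,0,0,0.0075,0.014,0.12,1],
    [0,0,0,0.0075,0.014,0.21,1],
    [0,0,0,0.0075,0.014,0.3,1],
    [0,0,0,0.0075,0.014,0.36,1]
  ]
}}

```text
t: 10.1
tool_pos: [0.4385, 0.3066, 0.0965]
tool_rot: [2.989, 0.964, -0.006]
contact_force: [0.4, -0.4, -2.6]
opening: 0.0416
grip_force: 49.3
```

Request:
{"name": "carry_out", "arguments": {
  "rows": [
    [0,0,0,0,0,0.0,1],
    [0,0,0,0,0,0.01,1],
    [0,0,0,0,0,0.02,1],
    [0,0,0,0,0,0.025,1],
    [0,0,0,0,0,0.025,1]
  ]
}}

```text
t: 10.6
tool_pos: [0.4398, 0.309, 0.0931]
tool_rot: [-2.989, -0.968, -0.002]
contact_force: [-0.9, -0.4, -3.2]
opening: 0.0418
grip_force: 49.2
```

Request:
{"name": "carry_out", "arguments": {
  "rows": [
    [0,0,0,0,0,0.005,1],
    [0,0,0,0,0,0.01,1],
    [0,0,0,0,0,0.01,1]
  ]
}}

```text
t: 10.9
tool_pos: [0.4391, 0.3089, 0.0892]
tool_rot: [2.989, 0.968, -0.0]
contact_force: [-0.7, 0.6, -1.7]
opening: 0.0414
grip_force: 49.2
```

Run:
```python
from h import *
np.set_printoptions(precision=4,suppress=True)
rel(.4365,.3115,.08,-54.1)
o=get_obs();print(o["contact_force"],o["wrist_torque"],o["opening"],o["grip_force"])
```

```text
yaw now -54.09273463837081 pos [0.4391 0.3089 0.0892] q1,q6 0.47441670321325713 1.4185172069220204 t 10.9
[-0.      0.0001  0.    ] [-0.0021 -0.0121  0.0308] mm [-0.6 -3.6  9.2]
[-0.7126  0.585  -1.6842] [0.0107 0.0237 0.0296] 0.04143997866088912 49.240297079086304
```

Keep lowering in small steps until contact.

Request:
{"name": "carry_out", "arguments": {
  "rows": [
    [0,0,0,0,0,0.005,1],
    [0,0,0,0,0,0.01,1],
    [0,0,0,0,0,0.01,1]
  ]
}}

```text
t: 11.2
tool_pos: [0.4391, 0.3088, 0.086]
tool_rot: [2.989, 0.968, -0.001]
contact_force: [0.1, 0.0, -2.4]
opening: 0.0413
grip_force: 49.2
```

Request:
{"name": "carry_out", "arguments": {
  "rows": [
    [0,0,0,0,0,0.005,1],
    [0,0,0,0,0,0.01,1],
    [0,0,0,0,0,0.01,1]
  ]
}}

```text
t: 11.5
tool_pos: [0.4391, 0.3088, 0.0831]
tool_rot: [2.989, 0.968, -0.001]
contact_force: [0.3, 0.1, -1.9]
opening: 0.0415
grip_force: 49.2
```

Request:
{"name": "carry_out", "arguments": {
  "rows": [
    [0,0,0,0,0,0.003,1],
    [0,0,0,0,0,0.006,1],
    [0,0,0,0,0,0.006,1]
  ]
}}

```text
t: 11.8
tool_pos: [0.4392, 0.3089, 0.0815]
tool_rot: [2.989, 0.968, -0.0]
contact_force: [-0.3, 0.3, -3.4]
opening: 0.0417
grip_force: 49.2
```

Request:
{"name": "carry_out", "arguments": {
  "rows": [
    [0,0,0,0,0,0.003,1],
    [0,0,0,0,0,0.006,1],
    [0,0,0,0,0,0.006,1]
  ]
}}

```text
t: 12.1
tool_pos: [0.4398, 0.3092, 0.0806]
tool_rot: [-2.989, -0.968, -0.002]
contact_force: [-0.8, -1.0, 0.5]
opening: 0.0416
grip_force: 49.5
```

Contact at 0.0806, as expected. Release, then rise.

Request:
{"name": "carry_out", "arguments": {
  "rows": [
    [0,0,0,0,0,0.002,0],
    [0,0,0,0,0,0.002,-0.5],
    [0,0,0,0,0,0.002,-1],
    [0,0,0,0,0,0.002,-1],
    [0,0,0,0,0,0.002,-1]
  ]
}}

```text
t: 12.6
tool_pos: [0.4392, 0.3089, 0.0791]
tool_rot: [2.989, 0.968, -0.0]
contact_force: [-0.4, -0.5, -0.4]
opening: 0.0857
grip_force: 0.0
```

Request:
{"name": "carry_out", "arguments": {
  "rows": [
    [0,0,0,0,0,-0.03,-1],
    [0,0,0,0,0,-0.1,-1],
    [0,0,0,0,0,-0.2,-1],
    [0,0,0,0,0,-0.3,-1],
    [0,0,0,0,0,-0.36,-1]
  ]
}}

```text
t: 13.1
tool_pos: [0.4404, 0.3095, 0.191]
tool_rot: [-2.988, -0.968, -0.007]
contact_force: [1.1, 0.1, 0.6]
opening: 0.0851
grip_force: 0.0
```

Run:
```python
from h import *
np.set_printoptions(precision=4,suppress=True)
rel(.4495,.0665,.19,-56.5)
W=get_image("wrist");cv2.imwrite("pics/w6.png",W["img"])
rel(.4495,.0665,.066,-56.5,(.4495,.0665,.19,-56.5))
```

```text
yaw now -54.09816842668348 pos [0.4404 0.3095 0.191 ] q1,q6 0.47433284097404205 1.4185214008801945 t 13.1
[ 0.0002 -0.0014  0.0133] [-0.4504  0.674   0.0017] mm [-135.1  202.2    0.5]
[0. 0. 0.] [0.     0.     0.4133] mm [  0.   0. 124.]
```

View pics/w6.png

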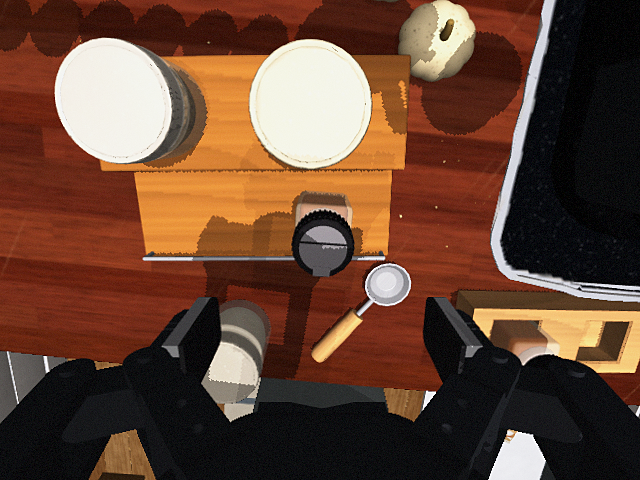

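The wrist view shows the first jar upright on the front step at (323,240), with its tab at (320,270) on the label side. The spoon and round jars have not moved. Now the left jar.

Request:
{"name": "carry_out", "arguments": {
  "rows": [
    [0,0,-0.07,-0.1,0.14,0,-1],
    [0,0,-0.07,-0.2,0.28,0,-1],
    [0,0,-0.07,-0.3,0.42,0,-1],
    [0,0,-0.07,-0.4,0.56,0,-1],
    [0,0,-0.07,-0.45,0.674,0,-1]
  ]
}}

```text
t: 13.65
tool_pos: [0.4477, 0.0642, 0.1871]
tool_rot: [2.864, 1.291, 0.001]
contact_force: [0.5, -1.4, 0.3]
opening: 0.0858
grip_force: 0.0
```

Request:
{"name": "carry_out", "arguments": {
  "rows": [
    [0,0,0,0,0,0,-1],
    [0,0,0,0,0,0,-1]
  ]
}}

```text
t: 13.85
tool_pos: [0.4485, 0.0652, 0.187]
tool_rot: [-2.866, -1.286, -0.0]
contact_force: [-0.6, 0.1, 0.4]
opening: 0.0852
grip_force: 0.0
```

Run:
```python
from h import *
np.set_printoptions(precision=4,suppress=True)
rel(.450,.067,.067,-41.5)
# cap check in the wrist picture: dark blob round predicted place
W=get_image("wrist");p=proj(W,(.45,.067,.128));print(p)
m=cv2.inRange(W["img"],(0,0,0),(60,60,60));M=np.zeros_like(m);cv2.circle(M,tuple(int(v) for v in p),45,255,-1)
n=cv2.morphologyEx(m&M,cv2.MORPH_OPEN,np.ones((3,3)));c=max(cv2.findContours(n,0,2)[0],key=cv2.contourArea)
e=cv2.fitEllipse(cv2.convexHull(c));print(e,plane(W,e[0],.122))
```

```text
yaw now -41.667754397886796 pos [0.4485 0.0652 0.187 ] q1,q6 -0.020532863731679573 0.7066727773971664 t 13.85
[-0.0002 -0.0001 -0.0009] [ 0.0079 -0.0001  0.4002] mm [  2.4  -0.  120. ]
[322.4144 240.2857]
((321.88232421875, 236.13304138183594), (60.50006103515625, 64.36564636230469), 5.0323486328125) [0.4506 0.0682 0.122 ]
```

Request:
{"name": "carry_out", "arguments": {
  "rows": [
    [0,0,0,0.01,0,0.06,-1],
    [0,0,0,0.01,0,0.16,-1],
    [0,0,0,0.01,0,0.26,-1],
    [0,0,0,0.01,0,0.35,-1],
    [0,0,0,0.01,0,0.4,-1]
  ]
}}

```text
t: 14.4
tool_pos: [0.4484, 0.0701, 0.0643]
tool_rot: [-2.86, -1.294, 0.006]
contact_force: [0.5, -1.3, -0.0]
opening: 0.0854
grip_force: 0.0
```

Request:
{"name": "carry_out", "arguments": {
  "rows": [
    [0,0,0,0,0,0,0.2],
    [0,0,0,0,0,0,1],
    [0,0,0,0,0,0,1],
    [0,0,0,0,0,0,1],
    [0,0,0,0,0,0,1]
  ],
  "force": 30
}}

```text
t: 14.9
tool_pos: [0.4518, 0.0686, 0.0688]
tool_rot: [2.864, 1.29, 0.005]
contact_force: [0.6, 2.1, 2.9]
opening: 0.0418
grip_force: 32.8
```

Request:
{"name": "carry_out", "arguments": {
  "rows": [
    [0,0,0.02,0,0,0,1],
    [0,0,0.04,0,0,0,1],
    [0,0,0.05,0,0,0,1],
    [0,0,0.05,0,0,0,1]
  ]
}}

```text
t: 15.3
tool_pos: [0.4522, 0.0681, 0.0687]
tool_rot: [2.954, 1.064, 0.006]
contact_force: [2.5, -0.4, 2.8]
opening: 0.042
grip_force: 32.9
```

Run:
```python
from h import *
np.set_printoptions(precision=4,suppress=True)
rel(.450,.067,.067,-56)
o=get_obs();print(o["contact_force"],o["wrist_torque"],o["opening"],o["grip_force"])
```

```text
yaw now -50.38428843854506 pos [0.4522 0.0681 0.0687] q1,q6 -0.013217495259727529 0.8663218405109125 t 15.3
[ 0.0009 -0.0009  0.0312] [-0.0079 -0.0019  0.0058] mm [-2.4 -0.6  1.7]
[ 2.5377 -0.415   2.8169] [ 0.0211 -0.4239  0.8592] 0.041954113040285415 32.85179793834686
```

The left cap is tight: 0.86 N m after 9°. Unwind and lift.

Request:
{"name": "carry_out", "arguments": {
  "rows": [
    [0,0,-0.007,0,0,0,1],
    [0,0,-0.014,0,0,0,1]
  ],
  "force": 45
}}

```text
t: 15.5
tool_pos: [0.452, 0.0682, 0.0687]
tool_rot: [2.931, 1.128, 0.005]
contact_force: [2.0, 1.2, 6.6]
opening: 0.042
grip_force: 47.2
```

Request:
{"name": "carry_out", "arguments": {
  "rows": [
    [0,0,-0.004,0,0,-0.01,1],
    [0,0,-0.004,0,0,-0.03,1],
    [0,0,-0.004,0,0,-0.055,1],
    [0,0,-0.004,0,0,-0.08,1],
    [0,0,-0.004,0,0,-0.11,1]
  ]
}}

```text
t: 16.0
tool_pos: [0.4495, 0.068, 0.0994]
tool_rot: [-2.925, -1.144, 0.004]
contact_force: [3.8, -1.7, -5.5]
opening: 0.0417
grip_force: 46.8
```

Request:
{"name": "carry_out", "arguments": {
  "rows": [
    [0,0,0,0,0,-0.1,1],
    [0,0,0,0,0,-0.2,1],
    [0,0,0,0,0,-0.3,1],
    [0,0,0,0,0,-0.38,1],
    [0,0,0,0,0,-0.38,1]
  ]
}}

```text
t: 16.5
tool_pos: [0.4518, 0.0685, 0.2187]
tool_rot: [2.924, 1.144, 0.008]
contact_force: [0.7, 1.0, -2.7]
opening: 0.0417
grip_force: 47.3
```

Run:
```python
from h import *
np.set_printoptions(precision=4,suppress=True)
rel(.3755,.3955,.211,-54.1)
o=get_obs();print(o["contact_force"],o["wrist_torque"],o["opening"],o["grip_force"])
W=get_image("wrist")
# tab bearing relative to the jar: grey blob on the cap ring at the -x side (image), numbers only
T=np.array(o["tool_pos"])
```

```text
yaw now -47.26592664687025 pos [0.4518 0.0685 0.2187] q1,q6 -0.013040388885125181 0.8118892004697131 t 16.5
[ 0.0009 -0.0014  0.038 ] [ 0.5528 -0.9731  0.0251] mm [ 165.8 -291.9    7.5]
[ 0.685   0.9931 -2.7085] [ 0.0723 -0.0585  0.0002] 0.04172394404430863 47.33825325965881
```

Request:
{"name": "carry_out", "arguments": {
  "rows": [
    [0,0,0,0.07,-0.12,0,1],
    [0,0,0,0.14,-0.25,0,1],
    [0,0,0,0.21,-0.37,0,1],
    [0,0,0,0.28,-0.49,0,1],
    [0,0,0,0.28,-0.49,0,1]
  ]
}}

```text
t: 17.05
tool_pos: [0.409, 0.2365, 0.2113]
tool_rot: [-2.92, -1.153, 0.009]
contact_force: [-1.6, 1.8, -2.8]
opening: 0.0415
grip_force: 47.8
```

Request:
{"name": "carry_out", "arguments": {
  "rows": [
    [0,0,0.038,0.07,-0.12,0,1],
    [0,0,0.038,0.14,-0.25,0,1],
    [0,0,0.038,0.21,-0.37,0,1],
    [0,0,0.038,0.272,-0.483,0,1],
    [0,0,0.038,0.272,-0.483,0,1]
  ]
}}

```text
t: 17.55
tool_pos: [0.3713, 0.3971, 0.2114]
tool_rot: [2.987, 0.974, -0.009]
contact_force: [-0.3, 1.8, -2.2]
opening: 0.0417
grip_force: 48.1
```

Request:
{"name": "carry_out", "arguments": {
  "rows": [
    [0,0,0,0,0,0,1],
    [0,0,0,0,0,0,1]
  ]
}}

```text
t: 17.75
tool_pos: [0.3736, 0.3936, 0.2126]
tool_rot: [2.988, 0.966, -0.004]
contact_force: [0.0, 0.3, -2.9]
opening: 0.0419
grip_force: 48.1
```

Run:
```python
from h import *
np.set_printoptions(precision=4,suppress=True)
rel(.3755,.3955,.085,-54.1)
o=get_obs();print(o["contact_force"],o["opening"])
```

```text
yaw now -54.15861784625716 pos [0.3736 0.3936 0.2126] q1,q6 0.6744928060770696 1.619762912388033 t 17.75
[ 0.0002  0.001  -0.0003] [ 0.01   -0.0017  0.4254] mm [  3.   -0.5 127.6]
[ 0.0065  0.3476 -2.9492] 0.04193825649741165
```

Request:
{"name": "carry_out", "arguments": {
  "rows": [
    [0,0,0,0.01,-0.002,0.05,1],
    [0,0,0,0.01,-0.002,0.15,1],
    [0,0,0,0.01,-0.002,0.25,1],
    [0,0,0,0.01,-0.002,0.34,1],
    [0,0,0,0.01,-0.002,0.39,1]
  ]
}}

```text
t: 18.25
tool_pos: [0.3747, 0.3949, 0.093]
tool_rot: [2.988, 0.965, -0.008]
contact_force: [-0.8, 0.2, -2.6]
opening: 0.0415
grip_force: 48.2
```

Request:
{"name": "carry_out", "arguments": {
  "rows": [
    [0,0,0,0,0,0,1],
    [0,0,0,0,0,0.008,1],
    [0,0,0,0,0,0.016,1],
    [0,0,0,0,0,0.022,1],
    [0,0,0,0,0,0.022,1]
  ]
}}

```text
t: 18.75
tool_pos: [0.3765, 0.3976, 0.0914]
tool_rot: [-2.988, -0.968, -0.002]
contact_force: [-0.4, -0.0, -2.6]
opening: 0.0419
grip_force: 48.1
```

Request:
{"name": "carry_out", "arguments": {
  "rows": [
    [0,0,0,0,0,0.003,1],
    [0,0,0,0,0,0.006,1],
    [0,0,0,0,0,0.006,1]
  ]
}}

```text
t: 19.05
tool_pos: [0.376, 0.3972, 0.0887]
tool_rot: [2.989, 0.968, -0.0]
contact_force: [-0.6, -0.6, -2.8]
opening: 0.0414
grip_force: 48.1
```

Request:
{"name": "carry_out", "arguments": {
  "rows": [
    [0,0,0,0,0,0.005,1],
    [0,0,0,0,0,0.01,1],
    [0,0,0,0,0,0.015,1],
    [0,0,0,0,0,0.018,1],
    [0,0,0,0,0,0.018,1]
  ]
}}

```text
t: 19.55
tool_pos: [0.376, 0.3971, 0.0831]
tool_rot: [2.989, 0.968, -0.001]
contact_force: [0.4, 0.3, -3.0]
opening: 0.0419
grip_force: 48.1
```

Request:
{"name": "carry_out", "arguments": {
  "rows": [
    [0,0,0,0,0,0.003,1],
    [0,0,0,0,0,0.005,1],
    [0,0,0,0,0,0.005,1]
  ]
}}

```text
t: 19.85
tool_pos: [0.3761, 0.3972, 0.0818]
tool_rot: [2.989, 0.968, -0.0]
contact_force: [-0.2, -0.6, -3.0]
opening: 0.0416
grip_force: 48.1
```

Request:
{"name": "carry_out", "arguments": {
  "rows": [
    [0,0,0,0,0,0.002,1],
    [0,0,0,0,0,0.004,1],
    [0,0,0,0,0,0.004,1]
  ]
}}

```text
t: 20.15
tool_pos: [0.3763, 0.3974, 0.0812]
tool_rot: [-2.988, -0.968, -0.001]
contact_force: [-0.8, -0.4, -1.3]
opening: 0.0412
grip_force: 48.2
```

Contact is just beginning. One more millimetre, then release and rise.

Request:
{"name": "carry_out", "arguments": {
  "rows": [
    [0,0,0,0,0,0.002,1],
    [0,0,0,0,0,0.004,1],
    [0,0,0,0,0,0.004,1]
  ]
}}

```text
t: 20.45
tool_pos: [0.3766, 0.3976, 0.0808]
tool_rot: [-2.988, -0.968, -0.002]
contact_force: [-2.3, -1.6, 5.1]
opening: 0.0413
grip_force: 48.7
```

Request:
{"name": "carry_out", "arguments": {
  "rows": [
    [0,0,0,0,0,0,0],
    [0,0,0,0,0,0,-0.5],
    [0,0,0,0,0,0,-1],
    [0,0,0,0,0,0,-1],
    [0,0,0,0,0,0,-1]
  ]
}}

```text
t: 20.95
tool_pos: [0.376, 0.3971, 0.0792]
tool_rot: [2.989, 0.968, -0.0]
contact_force: [-0.6, -0.3, -0.2]
opening: 0.0854
grip_force: 0.0
```

Request:
{"name": "carry_out", "arguments": {
  "rows": [
    [0,0,0,0,0,-0.03,-1],
    [0,0,0,0,0,-0.1,-1],
    [0,0,0,0,0,-0.2,-1],
    [0,0,0,0,0,-0.3,-1],
    [0,0,0,0,0,-0.42,-1]
  ]
}}

```text
t: 21.45
tool_pos: [0.3756, 0.3968, 0.2064]
tool_rot: [2.988, 0.968, -0.002]
contact_force: [0.1, -0.6, 0.7]
opening: 0.0854
grip_force: 0.0
```

Request:
{"name": "carry_out", "arguments": {
  "rows": [
    [0,0,0,-0.2,0,-0.1,-1],
    [0,0,0,-0.3,0,-0.1,-1],
    [0,0,0,-0.3,0,-0.1,-1],
    [0,0,0,-0.3,0,-0.1,-1]
  ]
}}

```text
t: 21.85
tool_pos: [0.3031, 0.3445, 0.2368]
tool_rot: [-2.988, -0.968, -0.005]
contact_force: [-0.0, 0.5, -0.4]
opening: 0.0854
grip_force: 0.0
```

Run:
```python
from h import *
np.set_printoptions(precision=4,suppress=True)
o=get_obs();print(o["tool_pos"],o["contact_force"],o["t"])
W=get_image("wrist")
m=cv2.inRange(W["img"],(0,0,0),(60,60,60));c0=np.array([.4055,.3535]);a=np.radians(35.9)
for x,y in((.439,.309),(.376,.397)):
    p=proj(W,(x,y,.135));M=np.zeros_like(m);cv2.circle(M,tuple(int(v) for v in p),50,255,-1)
    n=cv2.morphologyEx(m&M,cv2.MORPH_OPEN,np.ones((3,3)));c=max(cv2.findContours(n,0,2)[0],key=cv2.contourArea)
    e=cv2.fitEllipse(cv2.convexHull(c));P=plane(W,e[0],.134);v=P[:2]-c0
    print(p,e,P,"step frame",v@[np.cos(a),np.sin(a)],v@[-np.sin(a),np.cos(a)])
```

```text
[0.3031 0.3445 0.2368] [-0.0246  0.5339 -0.3993] 21.85
[465.5924 114.3044] ((463.219970703125, 113.42189025878906), (57.974185943603516, 68.07421112060547), 63.97669219970703) [0.4387 0.3106 0.134 ] step frame 0.0017235644876209197 -0.054190576538592244Traceback (most recent call last):
  File "<stdin>", line 9, in <module>
cv2.error: OpenCV(4.12.0) /io/opencv/modules/imgproc/src/shapedescr.cpp:361: error: (-201:Incorrect size of input array) There should be at least 5 points to fit the ellipse in function 'fitEllipseNoDirect'
```

Run:
```python
from h import *
np.set_printoptions(precision=4,suppress=True)
c0=np.array([.4055,.3535]);a=np.radians(35.9)
for n in("wrist","scene"):
  W=get_image(n)
  for x,y in((.439,.309),(.376,.397)):
    p=proj(W,(x,y,.128));r=40 if n=="wrist" else 18
    M=np.zeros((480,640),np.uint8);cv2.circle(M,tuple(int(v) for v in p),r,255,-1)
    m=cv2.inRange(W["img"],(0,0,0),(75,75,75))&M
    C=[c for c in cv2.findContours(m,0,2)[0] if cv2.contourArea(c)>30]
    print(n,p,W["img"][int(p[1]),int(p[0])],[(cv2.boundingRect(c),cv2.contourArea(c)) for c in C])
    if n=="wrist" and C:
        e=cv2.minEnclosingCircle(cv2.convexHull(np.vstack(C)));P=plane(W,e[0],.134);v=P[:2]-c0
        print(e,P,"step",v@[np.cos(a),np.sin(a)],v@[-np.sin(a),np.cos(a)])
```

```text
wrist [462.2722 114.9776] [216 207 217] [((430, 83, 67, 61), 3054.5)]
((463.6739196777344, 114.5434799194336), 34.413978576660156) [0.4383 0.31   0.134 ] step 0.0010477719978205235 -0.054430158870103704
wrist [322.8756 113.7367] [240 238 241] [((293, 86, 58, 61), 723.5)]
((322.0, 116.0), 30.26559066772461) [0.374  0.3964 0.134 ] step -0.0003463940715609168 0.0532150586671905
scene [305.2648 214.3945] [104 106 110] [((296, 210, 21, 17), 207.0)]
scene [257.7373 204.6394] [115 111 116] [((246, 201, 22, 16), 200.5)]
```

```bash
python3 -c "
from station import *
print(finish_job())"
```

```text
the job is handed in; nothing more can be done
None
```

I screwed the loose cap (right jar) down to its stop and tried the other, which was already tight; both jars now stand on the front step, within about 2 mm of its middle line by my measurements, and the job is handed in with no verdict returned.

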